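Switch the grinding-ball sorter to its right-hand chute

TASK

The seesaw gate of the grinding-ball sorter now leans to the left-hand chute (as seen from the robot): push the raised right-hand end down until the gate is rocked fully over to the right. Then push the upright plate of the feed pusher all the way in, so that both steel balls roll over the gate and down into the right-hand catch pocket. Do not touch the balls themselves, leave the gate leaning right, and leave the vials and the tube fitting where they stand.

Things in the scene. Friction and masses are not known exactly. Their poses are not given: they have to be found in the camera images.
- sorter: Fixed sorter, grey frame and bare aluminium, 213 mm (x) by 392 mm (y), 165 mm high. Origin on the bench under the gate's middle; x points away from the robot along the feed, y to the left chute, z up; yaw within 0.25 rad. Feed rail on the robot's side (x -170 to -28 mm, |y| under 16 mm, wall tops z = 114 mm); the gate crosses at x = 0; a chute falls outward at each end to a catch pocket.
- gate (a joint): Tilt of the seesaw gate (aluminium trough 50 mm in x, 150 mm in y) in rad about the sorter's x axis; pivot at x = 0, y = 0, z = 70 mm of the sorter. 0 is level; it starts negative (left, +y end down, right end raised); +0.26 is fully over to the right against its stop, -0.26 fully left. Stays where it is left (friction 0.06 Nm: 1 to 2 N at a tab moves it).
- tab_right (a point): Middle of the top of the right press tab: flat ribbed ledge 42 mm (x) by 40 mm (y), 4 mm thick, behind the trough's tall far lip, flush with the lip's top. With the gate level it lies 47 mm in +x, 58 mm in -y and 36 mm above the pivot (sorter axes); it turns with the gate: from fully left to fully right it sinks 30 mm and swings 19 mm outward. Free space above and below.
- tab_left (a point): The same on the left tab (58 mm in +y).
- pusher (a joint): Travel of the feed pusher in m along the sorter's +x (it also climbs 0.07 of that): starts between 0 and 0.006, all the way in is 0.054. Slides with friction of about 1.2 N and stays where it is left.
- push_plate (a point): Middle of the robot-side face of the pusher's upright steel plate, 50 mm wide (y), 50 mm tall (25 mm below to 25 mm above this point), 5 mm thick, facing the sorter's -x. Its lower edge stands about 5 mm above the feed rail's walls; push it towards +x from the robot's side, where the space above the rail is free. The balls lie ahead of it, lower, between the rail's walls.
- ball_0: Bright steel grinding ball, 20 mm across, 33 g, lying in the feed rail next to the pusher's block (rotates as it rolls).
- ball_1: The same, ahead of the first, nearer the gate. When the pusher goes in the balls pass a crest 45 mm before the gate's middle and roll down onto the gate.
- ball_0_center (a point): Centre of ball_0.
- ball_1_center (a point): Centre of ball_1.
- catch_right (a point): Middle of the floor of the right-hand (-y) catch pocket, 54 mm (x) by 35 mm (y), walls about 45 mm high, at the foot of the right chute, 8 mm above the bench. A caught ball's centre lies 10 mm above that floor.
- catch_left (a point): The same of the left-hand (+y) pocket.
- vial_0: Bystander: small glass sample vial with a black screw cap, 27 mm across, 56 mm tall, standing loose on the bench; origin at the centre of its underside.
- vial_3: Bystander: small glass sample vial with a white screw cap, 23 mm across, 46 mm tall, standing loose on the bench; origin at the centre of its underside.
- vial_4: Bystander: larger glass sample vial with a black screw cap, 33 mm across, 70 mm tall, standing loose on the bench; origin at the centre of its underside.
- fitting_0: Bystander: small red tube fitting, 14 mm across, 22 mm tall, standing loose on the bench; origin at the centre of its underside.

How it is judged:
By the outcome, as a careful person would: the job done as asked, in the order asked, and still so for the second after the job is handed in, with the robot touching nothing.
It also fails if it takes over 45 s, if anything falls off the work surface, if the arm or the gripper's body presses on something with over 40 N, if the wrist force passes 120 N, or if a joint passes its speed limit or range.

ROBOT

A 7-joint arm with a two-finger parallel gripper is mounted at the origin on a cart in front of the work surface, level with it; the furniture and walls round the work are solid. World frame = base frame: x ahead of the robot, y to its left, z up, the work surface at z = 0. Lengths are in m, angles in rad, forces in N, time in s.
With the tool pointing down it reaches from about 0.4 to 0.85 m from the base axis. Payload 10.4 kg.
Tool frame: the origin (TCP) lies on the mounting face of the last link; the fingertips stand 173 mm ahead of it and the grasp point (between the pads) lies 155 mm ahead of it (bot.grip_depth is the distance from the TCP to the grasp point, in m); z points along the fingers, y is the line along which they close (so a half turn about z gives the same grasp; the last joint's range is limited). The gripper opens to 85 mm and grips with 20 to 120 N. Pads are 22 mm wide; open, the fingers measure 114 mm over their backs; the gripper's body (76 mm by 85 mm) begins 54 mm behind the grasp point. The pads swing forward as they close: fully open they stand 13 mm farther back than shut.
Start: joints at [-1.226, 0.332, -0.065, 1.46, 0.022, 1.35, -0.088], TCP at [0.225, 0.583, 0.405] pointing down, gripper open.
Joint ranges: [-2.6, 2.6], [-0.5, 2.12], [-1.47, 1.34], [0.16, 2.42], [-1.27, 4.41], [0.06, 2.06], [-2.6, 2.6]. Speed limits (rad/s): [2.22, 2.22, 2.79, 2.79, 3.14, 3.14, 3.14].

INTERFACE

Orientations are given as [roll, pitch, yaw] about the fixed x, y, z axes, in that order (R = Rz(yaw) Ry(pitch) Rx(roll)).
In Python, from cell import bot gives the robot as it stands.
- The arm moves only by the shell command python3 -m crank 'ROWS' [FORCE]. ROWS is JSON, a list of rows, each a list of 3 entries, a list of its own where there are three numbers: the opening, from 0 (shut) to 1 (fully open), then the shift along the tool's x, y, z in cm, then the turn about the tool's z in rad. A call has exactly 8 rows; each row is the pose to reach, as a shift and turn from the pose commanded when the call began, along the tool's axes at that moment; what a row does not reach only later rows make up. A row lasts 1/12 s, in which the tool goes at most 41.7 mm and 7.16 degrees, less where a joint would pass 70% of its speed; a pose out of reach is approached as far as the arm can. A call with a gripper value outside its range is refused whole. The fingers move at their own pace and stop on an object; FORCE is the grip in N (left out, the last holds). Time passes only in rows, so rows that repeat a pose let the fingers close, or fill a call up. It gives the time, the measured TCP pose, the force, the opening and the grip force at its end, in the units of the state.
- bot.get_state(): the state, without advancing time (a new reading comes with each control period).
- bot.grab_frame(name): name is "side" or "top"; returns a dict with "color" (384x512x3 uint8, red, green, blue), "z_map" (384x512 float32, m along the optical axis (not along the pixel's ray), 0 where there is no reading), "fovy" (degrees; the focal length in pixels is half the picture's height over the tangent of half this angle, whatever the lens; pixels are square), "cx", "cy" (the principal point, pixels), "position" and "attitude" of the camera in the world. Camera axes: x right, y up, looking along -z (the intrinsics and any distortion apply to the point x, -y, -z); pixel columns grow to the right and rows downward; lengths in m; the calibration is good to about 2 mm. A picture is of the moment at which its call begins.
- bot.job_done(): hands the job in; it is judged then, once.
The state is a dict: "t": time; "joint_positions": joint angles; "qd": joint speeds; "joint_torque": joint torques, N m; "tool_pos": TCP position; "tool_rot": TCP orientation; "ft_force": force on the tool from outside, world axes, zero at the start; "ft_torque": the same for the moment, N m; "width": finger opening in m; "finger_force": force on a finger pad.
Only numpy, scipy, OpenCV 4.12 (cv2) and the standard library are available. Lean on these libraries where they do the work, as an engineer would, in place of code of your own. Each camera call takes 0.05 s, during which the arm holds its last target. There are 200 camera calls.

## Working session

There is one attempt and no reset: what is moved stays moved. The work goes in short steps, Python scripts to look and compute and a shell command to move; the robot and the scene stay as the last step left them, time stands still between calls to the robot, and variables do not carry over. Pictures are saved under pics/ and viewed, at most 10 in all, crops included, and the job is handed in when it is done.

```bash
mkdir -p pics; ls; cat > h.py <<'E'
import numpy as np, cv2
from scipy.spatial.transform import Rotation as R
from cell import bot
def grab(n):
    f=bot.grab_frame(n); np.savez(f'{n}.npz',**{k:np.array(v) for k,v in f.items()}); return f
def pts(f):
    z=f['z_map']; h,w=z.shape; F=h/2/np.tan(np.radians(float(f['fovy']))/2)
    u,v=np.meshgrid(np.arange(w),np.arange(h))
    P=np.stack([(u-f['cx'])/F*z,-(v-f['cy'])/F*z,-z],-1)
    return P@rot(f).T+np.array(f['position'])
def rot(f):
    a=np.array(f['attitude'])
    return a if a.shape==(3,3) else R.from_euler('xyz',a).as_matrix() if a.size==3 else R.from_quat(a).as_matrix()
E
python3 - <<'E'
from h import *
for n in('side','top'):
    f=grab(n); print({k:v for k,v in f.items() if k not in('color','z_map')})
    cv2.imwrite(f'pics/{n}0.png',cv2.resize(f['color'][...,::-1],(768,576)))
s=bot.get_state(); print(s)
E
```

```text
pics
{'fovy': 57.54698690542173, 'cx': 261.51949834383373, 'cy': 184.9685409936984, 'position': array([ 0.32448788, -0.48298578,  0.66299742]), 'attitude': array([ 0.86867433,  0.00868966, -0.38424722])}
{'fovy': 43.07820323707586, 'cx': 262.67481703886415, 'cy': 194.95183446678956, 'position': array([0.51715255, 0.10825967, 1.19133909]), 'attitude': array([ 0.04723919, -0.00462431, -1.58042084])}
{'t': 0.1, 'joint_positions': array([-1.22559636,  0.332811  , -0.0647167 ,  1.46086077,  0.02161878,
        1.34989114, -0.08851829]), 'qd': array([ 0.00032355, -0.00147194,  0.00146167, -0.00253967,  0.00198671,
       -0.00054718,  0.00174206]), 'joint_torque': array([ 8.56608676e-04, -6.26734471e+01,  4.88094497e-02, -3.92434502e+01,
        1.62367435e-02,  6.78830474e-03, -1.53317580e-05]), 'tool_pos': array([0.22467396, 0.58309849, 0.4039923 ]), 'tool_rot': array([-3.14032059e+00,  7.01954887e-05,  2.77381365e+00]), 'ft_force': array([-0.00453629, -0.28282346, -0.66373652]), 'ft_torque': array([ 0.01664512,  0.0241424 , -0.05859491]), 'finger_force': 0.0, 'width': 0.0854661076747256}
```

View pics/side0.png

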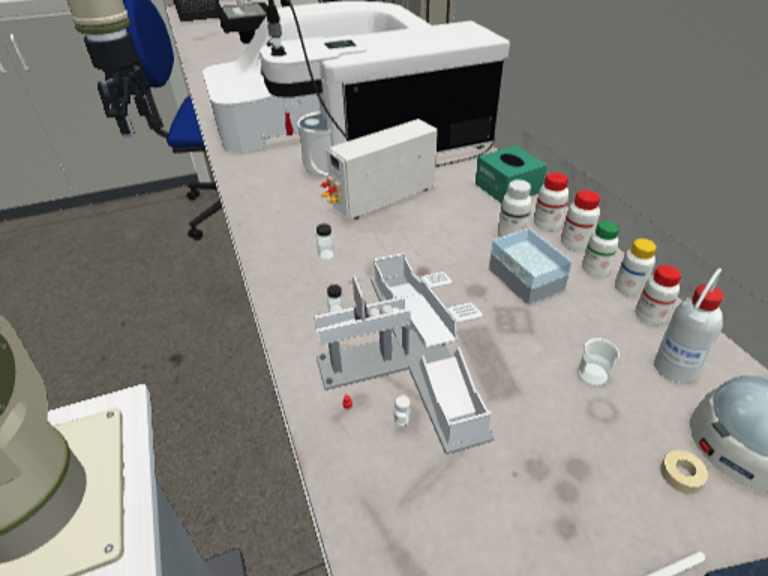

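View pics/top0.png

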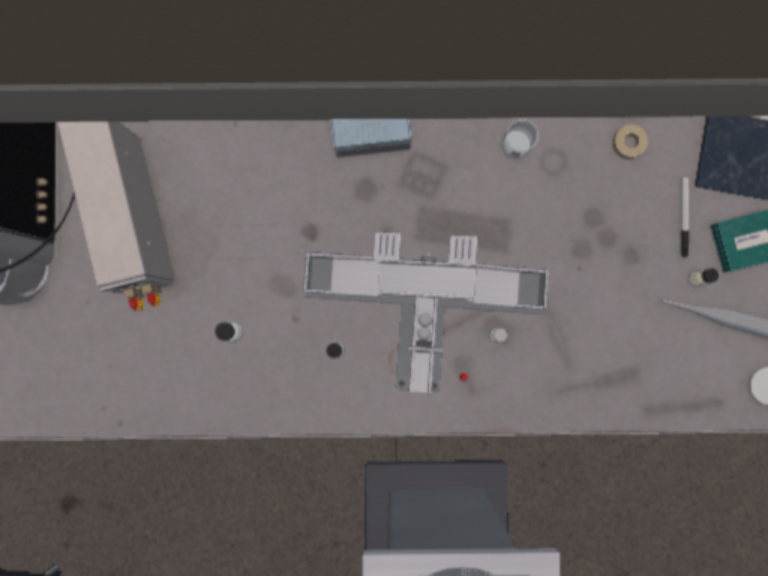

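The side view shows the sorter, with its rail near (365,330) and the right pocket near (460,410). In the top view (768 px wide), the left tab is at (387,247), the right tab at (463,249), the plate at (425,349), and the balls at about (425,320) and (424,335). The rail foot is at (420,388).

```bash
python3 - <<'E'
from h import *
f=np.load('top.npz'); P=pts(f); k=1.5
def at(u,v,r=2):
    u,v=int(u/k),int(v/k); q=P[v-r:v+r+1,u-r:u+r+1].reshape(-1,3); q=q[f['z_map'][v-r:v+r+1,u-r:u+r+1].ravel()>0]; return np.median(q,0).round(4)
for n,u,v in [('bench',300,400),('tabL',387,247),('tabR',463,249),('plate',425,350),('railfoot',421,385),('vial3',500,335),('fit',464,377),('vial0',334,350),('vial4',225,331),('shelf',400,100),('shelf2',400,40),('gateL',395,280),('gateR',460,283),('pocR',533,288),('pocL',319,271)]: print(n,at(u,v))
# sorter outline: high points z 0.03..0.2 in region
m=(P[...,2]>.03)&(P[...,2]<.2)&(f['z_map']>0)
u,v=np.meshgrid(np.arange(512),np.arange(384)); m&=(u>202)&(u<366)&(v>152)&(v<203)
c,s,a=cv2.minAreaRect(P[m][:,:2].astype(np.float32)); print('rect',c,s,a)
# plate: points z>.13 near plate
m=(P[...,2]>.13)&(abs(u-284)<25)&(v>205)&(v<262); q=P[m]; print('plate',len(q),q.mean(0),q.min(0),q.max(0)); print(cv2.minAreaRect(q[:,:2].astype(np.float32)))
for nm,uu in(('L',258),('R',308)):
    m=(P[...,2]>.05)&(abs(u-uu)<12)&(v>154)&(v<173); q=P[m];print(nm,len(q),q.mean(0),q.min(0),q.max(0))
E
```

```text
bench [ 0.4016  0.2566 -0.    ]
tabL [0.6393 0.1126 0.0935]
tabR [0.6309 0.0021 0.1205]
plate [0.4852 0.06   0.1662]
railfoot [0.431  0.0649 0.0906]
vial3 [ 0.5036 -0.0625  0.047 ]
fit [ 0.4369 -0.0073  0.0153]
vial0 [0.4831 0.198  0.0562]
vial4 [0.5149 0.3619 0.0699]
shelf [0.6305 0.103  0.8332]
shelf2 [0.6306 0.1039 0.9087]
gateL [0.5912 0.1016 0.0628]
gateR [0.5842 0.0038 0.0867]
pocR [ 0.5781 -0.1226  0.0087]
pocL [0.6107 0.2253 0.0079]
rect (0.6034051179885864, 0.052110910415649414) (0.37608757615089417, 0.10504188388586044) 85.50642395019531
plate 94 [0.49068987 0.06544402 0.22524726] [0.48298747 0.03814243 0.13240385] [0.51715255 0.10825967 1.19133909]
((0.49350792169570923, 0.07636649161577225), (0.07711813598871231, 0.01891453191637993), 67.22866821289062)
L 314 [0.64003182 0.11397898 0.09521317] [0.51715255 0.09429247 0.05578935] [0.66112004 0.13868155 1.19133909]
R 288 [0.63428097 0.00148381 0.11973693] [ 0.6167933  -0.01811076  0.11035082] [0.65221822 0.02169479 0.12827084]
```

```bash
cat > to.py <<'E'
import sys
from h import *
s=bot.get_state(); M=R.from_euler('xyz',s['tool_rot']).as_matrix()
t=np.array([float(a) for a in sys.argv[1:4]])  # fingertip target
tip=np.array(s['tool_pos'])+M[:,2]*.173
yaw=s['tool_rot'][2]; dy=(np.pi-.078-yaw+np.pi)%(2*np.pi)-np.pi
print('t',round(s['t'],2),'tip',tip.round(4),'shift cm',(M.T@(t-tip)*100).round(2),'turn',round(-dy,3),'F',np.round(s['ft_force'],1))
E
python3 to.py .637 0 .187
```

```text
t 0.1 tip [0.2246 0.5829 0.231 ] shift cm [-59.44 -39.56   4.45] turn -0.29 F [-0.  -0.3 -0.7]
```

```bash
python3 -m crank '[[0,[-2,-1.3,0],-0.05],[0,[-5,-3.3,0],-0.1],[0,[-8,-5.3,0],-0.15],[0,[-11,-7.3,0],-0.2],[0,[-14.3,-9.5,0],-0.25],[0,[-17.6,-11.7,0],-0.29],[0,[-20.9,-13.9,0],-0.29],[0,[-24,-16,0],-0.29]]' 30; python3 to.py .637 0 .187
```

```text
t: 0.77
tool_pos: [0.3921, 0.3454, 0.4045]
tool_rot: [-3.141, -0.0, 3.064]
ft_force: [0.7, -0.1, -0.3]
width: 0.0003
finger_force: 0.0
t 0.77 tip [0.3921 0.3454 0.2315] shift cm [-27.11 -32.52   4.46] turn -0.0 F [ 0.7 -0.1 -0.3]
```

```bash
python3 -m crank '[[0,[-2.5,-3,0],0],[0,[-5,-6,0],0],[0,[-7.5,-9,0],0],[0,[-10,-12,0],0],[0,[-12.5,-15,0],0],[0,[-15,-18,0],0],[0,[-17,-20.4,0],0],[0,[-18,-21.6,0],0]]' && python3 -m crank '[[0,[-1.5,-2,0],0],[0,[-3.5,-4.5,0],0],[0,[-5.5,-7,0.5],0],[0,[-7.5,-9,1.5],0],[0,[-9.1,-10.9,3],0],[0,[-9.1,-10.9,4.4],0],[0,[-9.1,-10.9,4.4],0],[0,[-9.1,-10.9,4.4],0]]'; python3 to.py .637 0 .13; python3 - <<'E'
from h import *
f=grab('side'); cv2.imwrite('pics/s1.png',cv2.resize(f['color'][140:320,180:350,::-1],None,fx=3.2,fy=3.2))
E
```

```text
t: 1.43
tool_pos: [0.5554, 0.1138, 0.4044]
tool_rot: [-3.14, 0.0, 3.059]
ft_force: [0.2, -0.5, -0.4]
width: -0.0003
finger_force: 0.0
t: 2.1
tool_pos: [0.6358, 0.003, 0.3598]
tool_rot: [-3.142, -0.002, 3.064]
ft_force: [0.2, 0.2, 0.7]
width: 0.0002
finger_force: 0.0
t 2.1 tip [0.6354 0.003  0.1868] shift cm [-0.2  -0.29  5.68] turn 0.0 F [0.2 0.2 0.7]
```

View pics/s1.png

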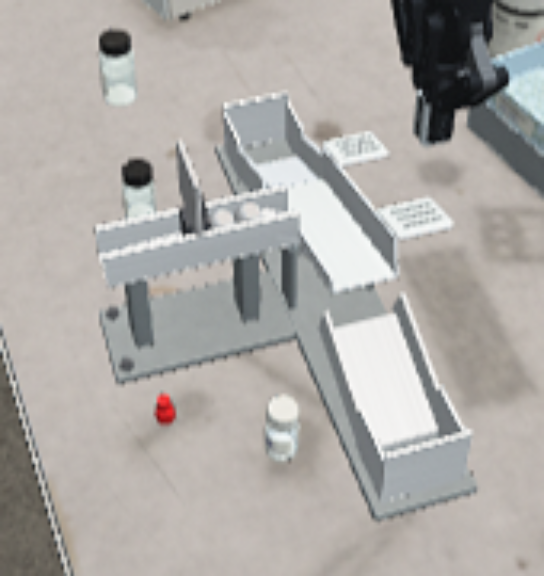

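The shut fingertips are at crop (435,135), above and slightly right of the right tab at (418,215). I'll check that offset with numbers from the side view.

```bash
python3 - <<'E'
from h import *
f=np.load('side.npz'); P=pts(f)
for n,u,v in(('tabR',418,215),('tabL',357,148),('tip',432,135),('vial3',283,405)):
    a,b=int(180+u/3.2),int(140+v/3.2); print(n,np.median(P[b-2:b+3,a-2:a+3].reshape(-1,3),0).round(4))
E
```

```text
tabR [0.6312 0.0007 0.1216]
tabL [0.6386 0.1108 0.0945]
tip [ 0.6309 -0.0074  0.2   ]
vial3 [ 0.5043 -0.061   0.0478]
```

```bash
python3 -m crank '[[0,[0,-0.2,3],0],[0,[0,-0.4,5],0],[0,[0,-0.5,6],0],[0,[0,-0.7,6.8],0],[0,[0,-1,7.6],0],[0,[0,-1.3,8.4],0],[0,[0,-1.6,9],0],[0,[0,-1.8,9.3],0]]'; python3 to.py .636 -.018 .088
```

```text
t: 2.82
tool_pos: [0.6348, -0.016, 0.2675]
tool_rot: [3.141, 0.001, 3.063]
ft_force: [1.1, -0.0, 1.1]
width: -0.0003
finger_force: 0.4
t 2.82 tip [ 0.6349 -0.0159  0.0945] shift cm [-0.13 -0.2   0.65] turn -0.0 F [ 1.1 -0.   1.1]
```

Contact is made; I'll go down in small steps until the stop is reached.

```bash
python3 -m crank '[[0,[0,-0.1,0.2],0],[0,[0,-0.2,0.4],0],[0,[0,-0.2,0.5],0],[0,[0,-0.2,0.6],0],[0,[0,-0.2,0.7],0],[0,[0,-0.2,0.7],0],[0,[0,-0.2,0.7],0],[0,[0,-0.2,0.7],0]]'; python3 to.py .636 -.018 .084
```

```text
t: 3.48
tool_pos: [0.6348, -0.0171, 0.2638]
tool_rot: [3.14, 0.002, 3.064]
ft_force: [-11.0, 0.2, 23.9]
width: 0.0001
finger_force: 11.7
t 3.48 tip [ 0.6351 -0.0169  0.0908] shift cm [-0.1  -0.11  0.68] turn 0.001 F [-11.    0.2  23.9]
```

```bash
python3 -m crank '[[0,[0,-0.2,-0.5],0],[0,[0,-0.2,-2.5],0],[0,[0,-0.2,-5.5],0],[0,[0,-0.2,-9],0],[0,[0,-0.2,-12],0],[0,[0,-0.2,-13],0],[0,[0,-0.2,-13],0],[0,[0,-0.2,-13],0]]'; python3 to.py .435 .064 .215; python3 - <<'E'
from h import *
f=grab('side'); cv2.imwrite('pics/s2.png',cv2.resize(f['color'][140:320,180:350,::-1],None,fx=3.2,fy=3.2))
P=pts(f)
a,b=int(180+357/3.2),int(140+148/3.2)
np.set_printoptions(suppress=True)
f=grab('top');P=pts(f)
for n,u,v in(('L',258,163),('R',310,167)): print(n,np.median(P[v-2:v+3,u-2:u+3].reshape(-1,3),0).round(4))
E
```

```text
t: 4.15
tool_pos: [0.6343, -0.0192, 0.3905]
tool_rot: [3.141, 0.0, 3.064]
ft_force: [0.4, 0.4, -1.3]
width: 0.0001
finger_force: 0.0
t 4.15 tip [ 0.6344 -0.0191  0.2175] shift cm [20.52  6.74  0.25] turn 0.001 F [ 0.4  0.4 -1.3]
L [0.6399 0.1125 0.1242]
R [ 0.6313 -0.0051  0.0934]
```

View pics/s2.png

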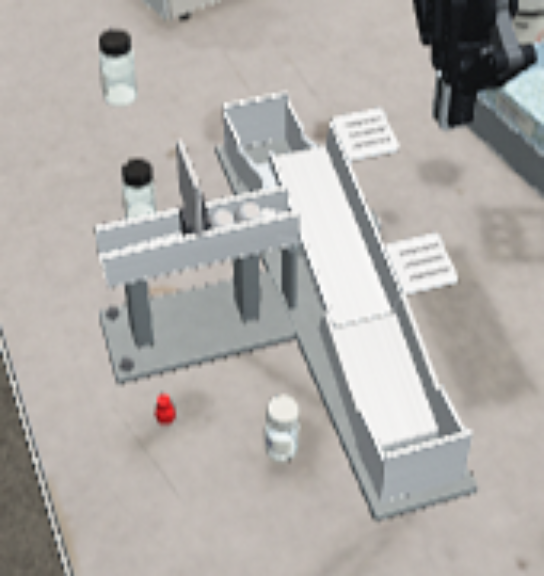

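The gate now leans right: its trough end meets the right chute at crop (360,320), and the left tab is raised at (365,135). Next is the plate.

```bash
python3 -m crank '[[0,[2.5,0.8,0],0],[0,[6,2,0],0],[0,[9.7,3.2,0],0],[0,[13.4,4.4,0],0],[0,[17,5.6,0],0],[0,[19.5,6.4,0],0],[0,[20.5,6.7,0],0],[0,[20.5,6.7,0],0]]'; python3 to.py .435 .064 .138
```

```text
t: 4.92
tool_pos: [0.4335, 0.0643, 0.3899]
tool_rot: [3.141, -0.001, 3.066]
ft_force: [0.2, 0.5, 0.4]
width: -0.0
finger_force: 0.0
t 4.92 tip [0.4332 0.0644 0.2169] shift cm [-0.19 -0.02  7.89] turn 0.003 F [0.2 0.5 0.4]
```

```bash
python3 -m crank '[[0,[0,0,2],0],[0,[0,0,5],0],[0,[0,0,7.5],0],[0,[0,0,7.9],0],[0,[-0.5,0,7.9],0],[0,[-1,0,7.9],0],[0,[-1.5,0,7.9],0],[0,[-2,0,7.9],0]]'; python3 to.py .536 .056 .138;python3 - <<'E'
from h import *
f=grab('side'); cv2.imwrite('pics/s3.png',cv2.resize(f['color'][140:320,180:350,::-1],None,fx=3.2,fy=3.2))
E
```

```text
t: 5.58
tool_pos: [0.4565, 0.0617, 0.313]
tool_rot: [3.141, 0.002, 3.064]
ft_force: [-0.3, 0.3, -0.7]
width: 0.0001
finger_force: 0.0
t 5.58 tip [0.4569 0.0618 0.14  ] shift cm [-7.94  0.04  0.22] turn -0.0 F [-0.3  0.3 -0.7]
```

View pics/s3.png

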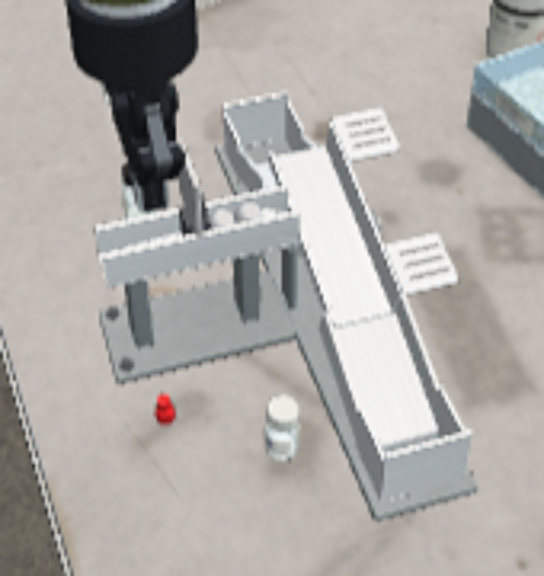

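The fingertips, at crop (150,205), are about 15 mm behind the plate at (190,190). I'll push gently.

```bash
python3 -m crank '[[0,[-0.5,0,0],0],[0,[-1,0,0],0],[0,[-1.4,0,0],0],[0,[-1.8,0,0],0],[0,[-2.2,0,0],0],[0,[-2.6,0,0],0],[0,[-3,0,0],0],[0,[-3.4,0,0],0]]' && python3 -m crank '[[0,[-0.4,0,0],0],[0,[-0.8,0,0],0],[0,[-1.2,0,0],0],[0,[-1.6,0,0],0],[0,[-2,0,0],0],[0,[-2.4,0,0],0],[0,[-2.6,0,0],0],[0,[-2.7,0,0],0]]'; python3 to.py .536 .056 .138
```

```text
t: 6.3
tool_pos: [0.4893, 0.0591, 0.3117]
tool_rot: [3.142, -0.0, 3.064]
ft_force: [-1.8, -0.5, -0.1]
width: -0.0001
finger_force: 0.9
t: 6.97
tool_pos: [0.5163, 0.057, 0.3117]
tool_rot: [3.142, 0.0, 3.064]
ft_force: [-1.5, -0.3, 2.2]
width: -0.0001
finger_force: 0.7
t 6.97 tip [0.5163 0.057  0.1387] shift cm [-1.97  0.05  0.07] turn 0.0 F [-1.5 -0.3  2.2]
```

```bash
python3 -m crank '[[0,[-0.2,0,0],0],[0,[-0.4,0,0],0],[0,[-0.6,0,0],0],[0,[-0.8,0,0],0],[0,[-1,0,0],0],[0,[-1.1,0,0],0],[0,[-1.2,0,0],0],[0,[-1.2,0,0],0]]'; python3 to.py .536 .056 .138
```

```text
t: 7.63
tool_pos: [0.5231, 0.0566, 0.3116]
tool_rot: [-3.141, -0.018, 3.065]
ft_force: [-52.8, -0.9, 40.3]
width: -0.0001
finger_force: 26.7
t 7.63 tip [0.52   0.0568 0.1386] shift cm [-1.61  0.04  0.03] turn 0.001 F [-52.8  -0.9  40.3]
```

At the end stop. Back off and look.

```bash
python3 -m crank '[[0,[0.6,0,0],0],[0,[1.2,0,0],0],[0,[2.5,0,0],0],[0,[4,0,-1],0],[0,[5,0,-4],0],[0,[5,0,-8],0],[0,[5,0,-11],0],[0,[5,0,-11],0]]'; python3 - <<'E'
from h import *
f=grab('side'); a=cv2.resize(f['color'][140:320,180:350,::-1],None,fx=3.2,fy=3.2)[:576]
g=grab('top'); b=cv2.resize(g['color'][150:290,180:380,::-1],None,fx=2.4,fy=2.4)
cv2.imwrite('pics/s4.png',a); cv2.imwrite('pics/t4.png',b)
P=pts(g)
for n,u,v in(('L',258,163),('R',310,167)): print(n,np.median(P[v-2:v+3,u-2:u+3].reshape(-1,3),0).round(4))
E
```

```text
t: 8.3
tool_pos: [0.4791, 0.0599, 0.4281]
tool_rot: [3.138, 0.009, 3.064]
ft_force: [0.8, 0.3, 0.5]
width: 0.0002
finger_force: 0.0
L [0.64   0.1125 0.1235]
R [ 0.6314 -0.0052  0.0936]
```

View pics/s4.png

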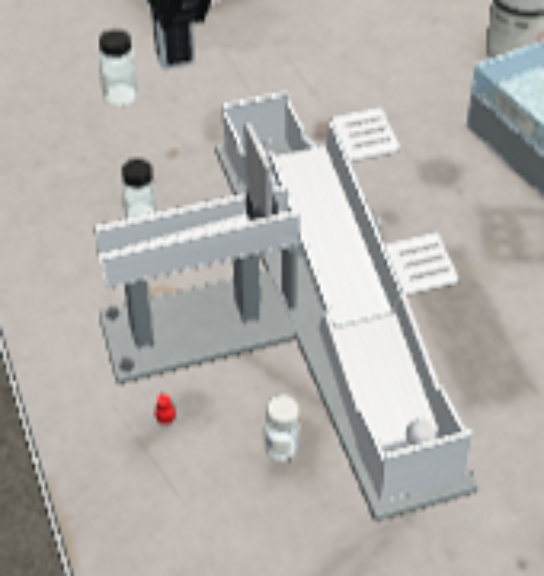

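View pics/t4.png

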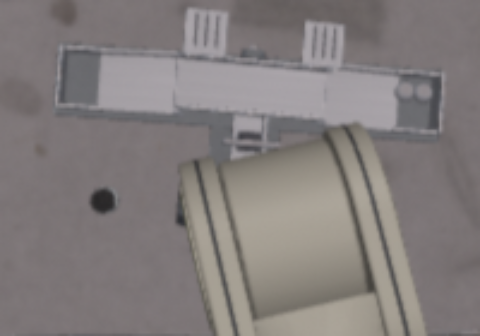

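Both balls show at the right pocket, at top crop (405,90) and (423,91), and the gate still leans right. I'll let them settle, then measure the balls and the plate.

```bash
python3 -m crank '[[0,[0,0,-1],0],[0,[0,0,-1],0],[0,[0,0,-1],0],[0,[0,0,-1],0],[0,[0,0,-1],0],[0,[0,0,-1],0],[0,[0,0,-1],0],[0,[0,0,-1],0]]'; python3 - <<'E'
from h import *
g=grab('top'); b=cv2.resize(g['color'][170:210,330:370,::-1],None,fx=8,fy=8,interpolation=2)
cv2.imwrite('pics/t5.png',b)
P=pts(g)
for u in range(342,366,2): print(u,P[188,u].round(3))
for v in range(200,216,2): print(v,P[v,284].round(3))
E
```

```text
t: 9.07
tool_pos: [0.478, 0.06, 0.4315]
tool_rot: [-3.142, -0.0, 3.064]
ft_force: [0.1, 0.5, -0.2]
width: -0.0002
finger_force: 0.0
342 [ 0.588 -0.09   0.015]
344 [ 0.587 -0.094  0.023]
346 [ 0.587 -0.097  0.029]
348 [ 0.587 -0.101  0.034]
350 [ 0.586 -0.106  0.035]
352 [ 0.587 -0.112  0.026]
354 [ 0.587 -0.117  0.029]
356 [ 0.587 -0.121  0.031]
358 [ 0.587 -0.127  0.026]
360 [ 0.587 -0.132  0.025]
362 [ 0.585 -0.132  0.049]
364 [ 0.584 -0.133  0.062]
200 [0.557 0.055 0.092]
202 [0.553 0.055 0.094]
204 [0.547 0.056 0.123]
206 [0.542 0.057 0.145]
208 [0.537 0.059 0.175]
210 [0.533 0.059 0.169]
212 [0.53  0.057 0.126]
214 [0.522 0.08  0.609]
```

View pics/t5.png

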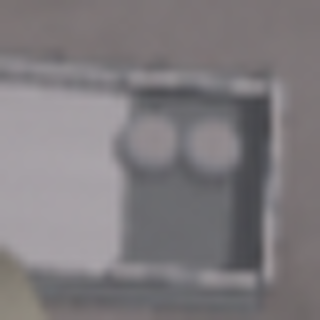

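```bash
for i in 1; do python3 -m crank '[[0,[0,0,-1],0],[0,[0,0,-1],0],[0,[0,0,-1],0],[0,[0,0,-1],0],[0,[0,0,-1],0],[0,[0,0,-1],0],[0,[0,0,-1],0],[0,[0,0,-1],0]]' >/dev/null; python3 -m crank '[[0,[0,0,-1],0],[0,[0,0,-1],0],[0,[0,0,-1],0],[0,[0,0,-1],0],[0,[0,0,-1],0],[0,[0,0,-1],0],[0,[0,0,-1],0],[0,[0,0,-1],0]]'; done; python3 - <<'E'
from h import *
g=grab('top'); P=pts(g)
print([P[188,u].round(3).tolist() for u in range(344,362,2)])
m=P[175:205,346:360]; print('floor',np.percentile(m[...,2],[5,20]))
for v in (180,184,188,192,196,200): print(v,[round(float(P[v,u,2]),3) for u in range(334,368,2)])
print('y',[round(float(P[196,u,1]),3) for u in range(334,368,2)])
E
```

```text
t: 10.45
tool_pos: [0.478, 0.06, 0.4516]
tool_rot: [3.142, -0.0, 3.064]
ft_force: [-0.3, 0.4, -0.5]
width: 0.0002
finger_force: 0.0
[[0.587, -0.094, 0.023], [0.587, -0.097, 0.029], [0.586, -0.101, 0.036], [0.586, -0.105, 0.04], [0.587, -0.113, 0.025], [0.587, -0.117, 0.029], [0.587, -0.122, 0.027], [0.587, -0.127, 0.025], [0.587, -0.132, 0.022]]
floor [0.00035048 0.00717582]
180 [0.023, 0.029, 0.023, 0.027, 0.03, 0.035, 0.035, 0.041, 0.047, 0.048, 0.053, 1.191, 0.051, 0.055, 0.051, 0.064, 0.006]
184 [0.024, 0.027, 0.025, 0.021, 0.017, 0.016, 0.029, 0.03, 0.035, 0.01, 0.009, 0.024, 0.005, 0.024, 0.042, 0.059, 0.002]
188 [0.026, 0.025, 0.026, 0.017, 0.019, 0.023, 0.029, 0.036, 0.04, 0.025, 0.029, 0.027, 0.025, 0.022, 0.047, 0.063, -0.0]
192 [0.027, 0.021, 0.019, 0.021, 0.017, 0.015, 0.007, 0.013, 0.007, 0.009, 0.008, 0.02, 0.007, 0.03, 0.049, 0.062, 0.003]
196 [0.03, 0.025, 0.024, 0.02, 0.018, 0.014, 0.006, 0.01, 0.008, 0.006, 0.012, 0.009, 0.009, 0.03, 0.053, -0.001, 0.003]
200 [0.028, 0.023, 0.021, 0.019, 0.019, 0.013, 0.01, 0.009, 0.008, 0.006, 0.007, 0.009, 0.011, 0.035, 0.056, 0.003, 0.001]
y [-0.068, -0.074, -0.079, -0.084, -0.089, -0.095, -0.101, -0.105, -0.111, -0.116, -0.12, -0.125, -0.13, -0.13, -0.13, -0.147, -0.151]
```

```bash
python3 -c "
from cell import bot; print(bot.job_done())"
```

```text
the job is handed in; nothing more can be done
None
```

I rocked the gate fully right, then pushed the feed pusher in to its end stop; both balls rolled into the right-hand pocket (one sits slightly raised against the chute foot), the gate still leans right, and the robot touched no balls, vials or fitting. I handed the job in just after 10.45 s.

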